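# Reagent changeover: empties through the waste flap, full ones into the carrier

## Task

Change over the reagent carrier for the next extraction run: take each empty small bottle that stands in the carrier and push it right through the sprung flap of the bench waste box, so that it lies inside and the flap is shut again. Then load what stands ready on the worktop in front: each full small bottle upright and fully down in a round nest, each sealed cartridge foil up and fully down in a rectangular pocket. Leave the film roll, marker, glass bottle and tape roll where they are.

Things in the scene. Friction and masses are not known exactly. Their poses are not given: they have to be found in the camera images.
- waste_box: Fixed bench waste box, clear walls and flat white lid, 148 (x) x 164 (y) x 155 mm high; origin at the centre of its underside, z up. The 6 mm lid has a slot 50 (x) x 140 mm (y) centred at x = -36, y = 0, shut from below by the flap. Free depth under the slot about 115 mm below the lid's top; the inner floor slopes down toward +x, where empties roll.
- slot (a point): Centre of the slot at the level of the lid's top, 155 mm above the worktop; x across the slot (50 mm), y along it (140 mm), as the box's axes.
- flap (a joint): Sprung flap under the slot, rad: 0 shut, grows to 1.5 as it swings down into the box. A plate 53 mm long, 138 mm wide, hinged along the slot's front (-x) edge. Pushing it open at mid-slot takes about 2 N at first and 4 N wide open; a bottle's own weight does not open it. It springs shut when nothing holds it.
- carrier: Fixed grey reagent carrier, a block 172 (x) x 190 (y) mm, top 21 mm above the worktop, a low grip bar at each y end (to y = +-111 mm); origin at the centre of its underside, z up. A row of four round bottle nests 35.5 mm wide at x = -62.5 mm, and two rectangular cartridge pockets 118 (x) x 52 mm (y) at x = +22; all 14 mm deep, floors 7 mm above the worktop, mouths bevelled 1.5 mm.
- nest_0 (a point): Centre of the floor of round bottle nest 0 (35.5 mm wide, 14 mm deep), at x = -62.5, y = -63 mm in the carrier's frame.
- nest_1 (a point): Centre of the floor of round bottle nest 1 (35.5 mm wide, 14 mm deep), at x = -62.5, y = -21 mm in the carrier's frame.
- nest_2 (a point): Centre of the floor of round bottle nest 2 (35.5 mm wide, 14 mm deep), at x = -62.5, y = 21 mm in the carrier's frame.
- nest_3 (a point): Centre of the floor of round bottle nest 3 (35.5 mm wide, 14 mm deep), at x = -62.5, y = 63 mm in the carrier's frame.
- pocket_0 (a point): Centre of the floor of cartridge pocket 0 (118 mm along x, 52 mm along y, 14 mm deep), at x = 22, y = -45 mm in the carrier's frame; axes as the carrier's.
- pocket_1 (a point): Centre of the floor of cartridge pocket 1 (118 mm along x, 52 mm along y, 14 mm deep), at x = 22, y = 45 mm in the carrier's frame; axes as the carrier's.
- empty_0: Empty small white reagent bottle, about 30 g, 31 mm across and 66 mm high: straight body up to about 46 mm, a shoulder, and a narrower cap 25 mm across from 48 mm up; origin at the centre of its underside, z toward its cap. If present it stands in a round nest of the carrier at the start.
- empty_1: Empty small white reagent bottle, about 30 g, 31 mm across and 66 mm high: straight body up to about 46 mm, a shoulder, and a narrower cap 25 mm across from 48 mm up; origin at the centre of its underside, z toward its cap. If present it stands in a round nest of the carrier at the start.
- empty_2: Empty small white reagent bottle, about 30 g, 31 mm across and 66 mm high: straight body up to about 46 mm, a shoulder, and a narrower cap 25 mm across from 48 mm up; origin at the centre of its underside, z toward its cap. If present it stands in a round nest of the carrier at the start.
- empty_3: Empty small white reagent bottle, about 30 g, 31 mm across and 66 mm high: straight body up to about 46 mm, a shoulder, and a narrower cap 25 mm across from 48 mm up; origin at the centre of its underside, z toward its cap. If present it stands in a round nest of the carrier at the start.
- full_bottle_0: Full small white reagent bottle, about 60 g, 31 mm across and 66 mm high: straight body up to about 46 mm, a shoulder, and a narrower cap 25 mm across from 48 mm up; origin at the centre of its underside, z toward its cap. If present it stands on the worktop in front of the carrier and box at the start.
- full_bottle_1: Full small white reagent bottle, about 60 g, 31 mm across and 66 mm high: straight body up to about 46 mm, a shoulder, and a narrower cap 25 mm across from 48 mm up; origin at the centre of its underside, z toward its cap. If present it stands on the worktop in front of the carrier and box at the start.
- cartridge_0: Full, foil-sealed reagent cartridge: a white tub 112 (x) x 46 (y) x 34 mm high with a foil top and a pull tab at its +x end, about 120 g; either way round fits a pocket. Origin at the centre of its underside, z up. If present it lies foil up on the worktop in front at the start.
- cartridge_1: Full, foil-sealed reagent cartridge: a white tub 112 (x) x 46 (y) x 34 mm high with a foil top and a pull tab at its +x end, about 120 g; either way round fits a pocket. Origin at the centre of its underside, z up. If present it lies foil up on the worktop in front at the start.
- film_roll: Bystander: roll of sealing film lying on the worktop at the left, 104 x 41 x 38 mm; origin at the centre of its underside.
- marker: Bystander: black marker lying at the front right, 130 mm long; origin at the centre of its underside.
- glass_bottle: Bystander: glass bottle with a screw cap standing at the rear, 56 mm across, 104 mm high; origin at the centre of its underside.
- tape_roll: Bystander: roll of tape lying flat at the rear, 90 mm across, 19 mm high; origin at the centre of its underside.

How it is judged:
By the outcome, as a careful person would: the job done as asked, in the order asked, and still so for the second after the job is handed in, with the robot touching nothing.
Of empty_0, empty_1, empty_2, empty_3 only 3 to 4 are there at a start; the rules pass over those that are not, and their reading is None.
Of full_bottle_0, full_bottle_1, cartridge_0, cartridge_1 only 3 to 4 are there at a start; the rules pass over those that are not, and their reading is None.
At some moment in a run one of cartridge_0, cartridge_1 may be knocked a few centimetres aside while the robot is not near it.
It also fails if it takes over 210 s, if anything falls off the work surface, if the arm or the gripper's body presses on something with over 40 N, if the wrist force passes 120 N, or if a joint passes its speed limit or range.

## Robot

A 7-joint arm with a two-finger parallel gripper is mounted at the origin on a cart in front of the work surface, level with it; the furniture and walls round the work are solid. World frame = base frame: x ahead of the robot, y to its left, z up, the work surface at z = 0. Lengths are in m, angles in rad, forces in N, time in s.
With the tool pointing down it reaches from about 0.375 to 0.925 m from the base axis. Payload 3.1 kg.
Tool frame: the origin (TCP) lies between the finger pads; the fingertips stand 19 mm ahead of it and the grasp point (between the pads) is the TCP; z points along the fingers, y is the line along which they close (so a half turn about z gives the same grasp; the last joint's range is limited). The gripper opens to 85 mm and grips with 20 to 120 N. Pads are 22 mm wide; open, the fingers measure 114 mm over their backs; the gripper's body (76 mm by 85 mm) begins 54 mm behind the grasp point. The pads swing forward as they close: fully open they stand 13 mm farther back than shut.
Start: joints at [-1.284, 0.383, 0.044, 1.598, -0.018, 1.161, -0.05], TCP at [0.244, 0.602, 0.25] pointing down, gripper open.
Joint ranges: [-2.61, 2.61], [-0.41, 2.15], [-1.48, 1.57], [0, 2.5], [-1.57, 4.71], [0.05, 1.97], [-2.85, 2.85]. Speed limits (rad/s): [2.79, 2.79, 3.14, 3.14, 3.14, 3.14, 3.14].

## Interface

Orientations are given as a unit quaternion [x, y, z, w].
In Python, from bench import move_ptp, movel, move_j, move_gripper, pause, inverse_kinematics, read_camera, camera_params, MotionError, sign_off, look_for, tip_of, read_time_s, read_qpos, read_joint_vel, read_effort, read_eef_pos, read_tcp_rot, read_ft_force, read_ft_torque, read_finger_gap, read_grasp_force gives the robot as it stands. Calls block until the motion is done:
- move_ptp(position, orientation): joint-space move of the TCP to a pose.
- movel(position, orientation=None, speed=0.15): straight line of the TCP; orientation=None keeps the orientation; speed is the mean speed in m/s.
- move_j(angles): joint-space move.
- move_gripper(opening, effort=None): finger opening in m; effort is the grip in N (None keeps the last); returns when the fingers have stopped.
- pause(seconds).
- inverse_kinematics(position, orientation): joint angles nearest the present ones, or None.
- read_camera(name): name is "side" or "top" or "wrist"; returns the picture (384x512x3 uint8, red, green, blue); there is no depth.
- camera_params(name): a dict with "K" (3x3 intrinsics, pixels), "dist_coeffs" ([k1, k2, p1, p2, k3] as OpenCV has them; the pictures are not rectified), "camera_from_world" (4x4, takes a point from world to camera coordinates). Camera axes: x right, y down, z forward; pixel columns grow to the right and rows downward; lengths in m; the calibration is good to about 2 mm. A picture is of the moment at which its call begins: read the wrist's pose just before it. camera_params takes no time and is no camera call; for the wrist camera it gives the pose at the moment of the call.
A pose or a line that the arm cannot do raises MotionError and nothing moves.
- sign_off(): hands the job in; it is judged then, once.
Trained networks look in the newest picture that a camera, given by its name, has taken for a name from the list of things; names that differ only in an ending like _2 or _b are one class to them, and where a whole thing is asked for, a point or a joint stands for the part that bears it (a point fixed in the world has none). Each returns a list of dicts, best first, with "confidence" (0 to 1); they miss things now and then, are a little off and sometimes report something else, mostly with a low value. They report only what shows in the picture. A call takes as long as a camera call.
- look_for(camera, name): "at" ([column, row] in pixels, amid what is visible of it).
- tip_of(camera, name): "at" ([column, row] in pixels: a listed point, or the origin of a listed thing).
Readings, each from a call of its own:
- read_time_s(): time.
- read_qpos(): joint angles.
- read_joint_vel(): joint speeds.
- read_effort(): joint torques, N m.
- read_eef_pos(): TCP position.
- read_tcp_rot(): TCP orientation.
- read_ft_force(): force on the tool from outside, world axes, zero at the start.
- read_ft_torque(): the same for the moment, N m.
- read_finger_gap(): finger opening in m.
- read_grasp_force(): force on a finger pad.
Only numpy, scipy, OpenCV 4.12 (cv2) and the standard library are available. Lean on these libraries where they do the work, as an engineer would, in place of code of your own. Each camera call takes 0.05 s, during which the arm holds its last target. There are 200 camera calls.

## Working session

There is one attempt and no reset: what is moved stays moved. The work goes in short steps, each a Python script; the robot and the scene stay as the last script left them, time stands still between calls to the robot, and variables do not carry over. Pictures are saved under pics/ and viewed, at most 14 in all, crops included, and the job is handed in when it is done.

```bash
ls; mkdir -p pics
cat > h.py <<'E'
import numpy as np, cv2
from bench import *
def unproject(cam,px,z,P=None):
    P=P or camera_params(cam)
    u=cv2.undistortPoints(np.array([[px]],float),np.array(P["K"]),np.array(P["dist_coeffs"]))[0,0]
    T=np.array(P["camera_from_world"]);R=T[:3,:3];c=-R.T@T[:3,3]
    d=R.T@np.array([u[0],u[1],1.]);return c+d*(z-c[2])/d[2]
def project(cam,p,P=None):
    P=P or camera_params(cam);T=np.array(P["camera_from_world"])
    return cv2.projectPoints(np.array(p,float).reshape(-1,1,3),cv2.Rodrigues(T[:3,:3])[0],T[:3,3],np.array(P["K"]),np.array(P["dist_coeffs"]))[0][:,0]
def save(cam,name):
    im=read_camera(cam);cv2.imwrite(f"pics/{name}.png",cv2.cvtColor(im,cv2.COLOR_RGB2BGR));return im
def Q(yaw):  # tool down, closing line (tool y) at angle yaw+90deg.. tool x at yaw
    return [float(np.cos(yaw/2)),float(np.sin(yaw/2)),0.,0.]
E
python3 - <<'E'
from h import *
print(read_eef_pos(),read_tcp_rot(),read_time_s(),read_finger_gap())
for c in ("top","side"):
    save(c,c+"0")
    T=np.array(camera_params(c)["camera_from_world"]);print(c,(-T[:3,:3].T@T[:3,3]).round(3))
    for n in ["waste_box","slot","carrier","nest_0","nest_3","pocket_0","pocket_1","empty_0","full_bottle_0","cartridge_0","film_roll","marker","glass_bottle","tape_roll"]:
        r=[(np.round(d["at"]).astype(int).tolist(),round(d["confidence"],2)) for d in tip_of(c,n)]
        print(n,r[:6])
a=cv2.imread("pics/top0.png");cv2.imwrite("pics/top0b.png",cv2.resize(a,(800,600)))
E
```

```text
pics
[0.24359816 0.60163659 0.24883412] [ 1.91135954e-01  9.81562638e-01 -1.33883256e-03 -2.08280779e-04] 0.0 0.08518496079633081
top [-0.162 -0.195  1.865]
waste_box [([301, 192], 0.61)]
slot [([241, 197], 0.65), ([300, 185], 0.62)]
carrier [([241, 185], 0.86)]
nest_0 [([242, 198], 0.96), ([223, 192], 0.78), ([254, 199], 0.65), ([207, 221], 0.62)]
nest_3 [([242, 198], 0.96), ([223, 192], 0.78), ([254, 199], 0.65), ([207, 221], 0.62)]
pocket_0 [([224, 172], 0.9), ([251, 179], 0.79)]
pocket_1 [([224, 172], 0.9), ([251, 179], 0.79)]
empty_0 [([240, 194], 0.51), ([252, 197], 0.48), ([223, 196], 0.39)]
full_bottle_0 [([265, 229], 0.59), ([243, 226], 0.4)]
cartridge_0 [([298, 247], 0.75), ([206, 223], 0.74), ([332, 265], 0.47)]
film_roll [([152, 211], 0.68), ([254, 200], 0.4)]
marker [([334, 267], 0.43)]
glass_bottle [([223, 193], 0.63), ([300, 154], 0.5)]
tape_roll [([234, 139], 0.58)]
side [-0.367 -0.582  1.101]
waste_box [([294, 228], 0.56)]
slot [([293, 200], 0.75)]
carrier [([230, 203], 0.55)]
nest_0 [([215, 212], 0.81), ([239, 219], 0.65), ([231, 214], 0.6), ([201, 209], 0.57)]
nest_3 [([215, 212], 0.81), ([239, 219], 0.65), ([231, 214], 0.6), ([201, 209], 0.57)]
pocket_0 [([244, 203], 0.8), ([216, 194], 0.61)]
pocket_1 [([244, 203], 0.8), ([216, 194], 0.61)]
empty_0 [([237, 221], 0.58), ([228, 215], 0.46), ([206, 211], 0.42)]
full_bottle_0 [([238, 256], 0.64), ([213, 242], 0.61)]
cartridge_0 [([272, 277], 0.88), ([237, 255], 0.75), ([174, 228], 0.73)]
film_roll [([120, 205], 0.76)]
marker [([314, 317], 0.59), ([237, 221], 0.36)]
glass_bottle [([306, 191], 0.47)]
tape_roll [([243, 168], 0.82)]
```

View pics/top0b.png

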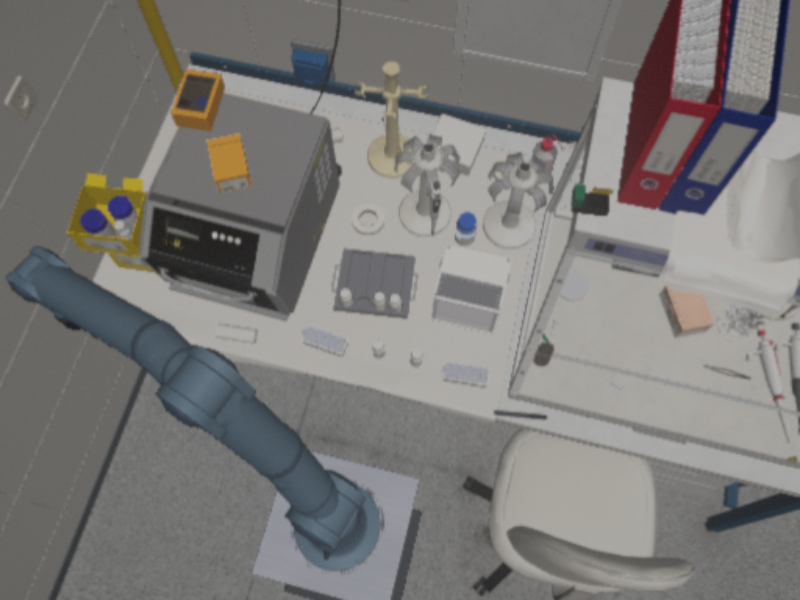

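Run:
```python
from h import *
a=cv2.imread("pics/side0.png")[120:345,90:390];cv2.imwrite("pics/side0b.png",cv2.resize(a,(800,600),interpolation=cv2.INTER_CUBIC))
for c,L in (("top",[("box",301,192,0),("slot",300,185,.155),("carr",241,185,0),("n",242,198,.007),("n",223,192,.007),("n",254,199,.007),("p0",224,172,.007),("p1",251,179,.007),("e",240,194,.007),("e",252,197,.007),("e",223,196,.007),("f",265,229,0),("f",243,226,0),("c",298,247,0),("c",206,223,0)]),
 ("side",[("slot",293,200,.155),("carr",230,203,0),("n",215,212,.007),("n",239,219,.007),("n",231,214,.007),("n",201,209,.007),("p",244,203,.007),("p",216,194,.007),("f",238,256,0),("f",213,242,0),("c",272,277,0),("c",174,228,0)])):
  for n,u,v,z in L: print(c,n,unproject(c,[u,v],z)[:2].round(3))
```

```text
top box [ 0.623 -0.184]
top slot [ 0.585 -0.175]
top carr [0.594 0.06 ]
top n [0.537 0.041]
top n [0.543 0.122]
top n [ 0.544 -0.007]
top p0 [0.63  0.142]
top p1 [0.627 0.026]
top e [0.552 0.053]
top e [0.551 0.003]
top e [0.526 0.117]
top f [ 0.435 -0.08 ]
top f [0.426 0.007]
top c [ 0.395 -0.221]
top c [0.402 0.152]
side slot [ 0.584 -0.17 ]
side carr [0.611 0.07 ]
side n [0.542 0.083]
side n [ 0.558 -0.001]
side n [0.563 0.034]
side n [0.529 0.13 ]
side p [0.631 0.026]
side p [0.617 0.131]
side f [ 0.429 -0.079]
side f [0.435 0.017]
side c [ 0.415 -0.205]
side c [0.417 0.156]
```

View pics/side0b.png

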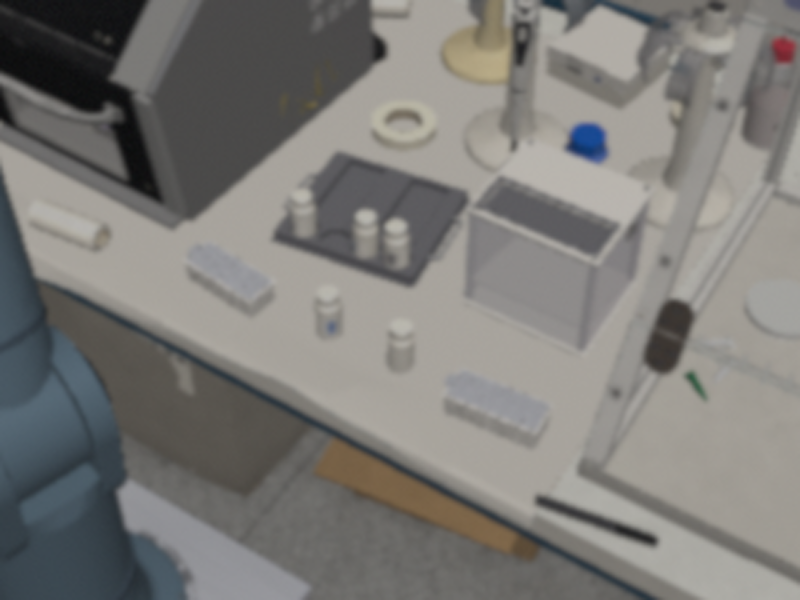

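Three empties stand in the carrier (at about world y −0.01, 0.03 and 0.12). Two full bottles and two cartridges are in front, and the box is at right. Next come closer wrist views.

```bash
cat >> h.py <<'E'
def see(n,cam="wrist",z=0.,f=tip_of):
    P=camera_params(cam)
    return [(np.round(d["at"],1).tolist(),round(d["confidence"],2),unproject(cam,d["at"],z,P)[:2].round(4).tolist()) for d in f(cam,n)]
E
python3 - <<'E'
from h import *
for i,(p) in enumerate([(.50,.06,.36),(.45,-.10,.36)]):
    move_ptp(p,Q(np.pi/2)); pause(.3)
    im=save("wrist",f"w{i}");P=camera_params("wrist");T=np.array(P["camera_from_world"])
    print(p,read_eef_pos().round(4),(-T[:3,:3].T@T[:3,3]).round(3),T[:3,:3].round(2).tolist(),read_qpos().round(2))
    for n,z in [("carrier",0),("nest_0",.007),("pocket_0",.007),("slot",.155),("empty_0",.007),("full_bottle_0",0),("cartridge_0",0)]:
        print(n,see(n,z=z))
print(read_time_s())
a=np.hstack([cv2.imread("pics/w0.png"),cv2.imread("pics/w1.png")]);cv2.imwrite("pics/w01.png",cv2.resize(a,(800,300)))
E
```

```text
(0.5, 0.06, 0.36) [0.5    0.0603 0.3599] [0.499 0.135 0.484] [[1.0, 0.0, -0.0], [0.0, -0.96, 0.29], [0.0, -0.29, -0.96]] [-0.83 -0.    0.63  1.83  0.    1.32 -0.19]
carrier [([326.4, 126.9], 0.88, [0.6068, 0.0784])]
nest_0 [([285.6, 181.2], 0.85, [0.5512, 0.0011]), ([283.1, 150.1], 0.75, [0.5463, 0.0467]), ([277.7, 94.4], 0.75, [0.5368, 0.1225]), ([281.5, 125.2], 0.64, [0.543, 0.0815]), ([285.5, 180.0], 0.23, [0.551, 0.0029])]
pocket_0 [([343.7, 166.7], 0.7, [0.6338, 0.0225]), ([343.8, 92.1], 0.58, [0.6254, 0.1251])]
slot [([317.4, 354.8], 0.88, [0.5788, -0.1702])]
empty_0 [([274.8, 92.4], 0.95, [0.5328, 0.1249]), ([284.9, 180.9], 0.9, [0.5502, 0.0013]), ([282.3, 156.2], 0.8, [0.5454, 0.0378]), ([201.7, 307.0], 0.33, [0.4205, -0.2124])]
full_bottle_0 [([200.2, 172.1], 0.95, [0.4266, 0.0128]), ([198.2, 231.6], 0.61, [0.4194, -0.0818]), ([461.5, 83.7], 0.31, [0.7839, 0.1347])]
cartridge_0 [([187.1, 76.6], 0.85, [0.4148, 0.1451]), ([201.5, 304.1], 0.74, [0.4192, -0.2119]), ([285.5, 184.2], 0.31, [0.552, -0.0057])]
(0.45, -0.1, 0.36) [ 0.4503 -0.099   0.3599] [ 0.449 -0.024  0.484] [[1.0, 0.0, -0.0], [0.0, -0.96, 0.29], [0.0, -0.29, -0.96]] [-0.7  -0.14  0.77  1.92  0.1   1.33  0.04]
carrier [([373.1, 0.2], 0.58, [0.6043, 0.0766])]
nest_0 [([326.7, 28.4], 0.84, [0.547, 0.0434]), ([326.6, 63.9], 0.74, [0.5499, 0.0013]), ([495.8, 157.4], 0.57, [0.7956, -0.1234])]
pocket_0 [([392.7, 42.7], 0.59, [0.6328, 0.0261]), ([326.0, 30.6], 0.29, [0.5463, 0.0407])]
slot [([377.6, 232.1], 0.74, [0.5831, -0.1727])]
empty_0 [([330.0, 62.4], 0.76, [0.5542, 0.0026]), ([327.7, 29.8], 0.75, [0.5484, 0.0413])]
full_bottle_0 [([233.0, 57.8], 0.7, [0.4269, 0.0088]), ([230.5, 130.5], 0.66, [0.422, -0.0867])]
cartridge_0 [([230.3, 213.0], 0.84, [0.4195, -0.2111])]
5.7917
```

View pics/w01.png

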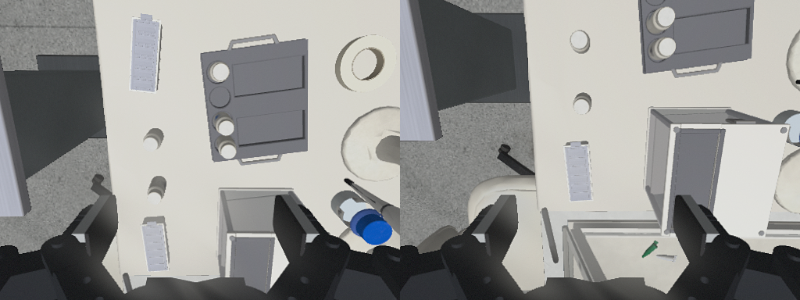

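The wrist views confirm the layout: the empties are in nests 0, 1 and 3, nest 2 is free, and the carrier is yawed about 6°. I'll take one refined view of the carrier and one of the lid, then act.

Run:
```python
from h import *
import json
obs=[]
for i,(p) in enumerate([(.57,.11,.28),(.57,.08,.32),(.58,-.13,.38)]):
    move_ptp(p,Q(np.pi/2)); pause(.3)
    save("wrist",f"v{i}")
    for n,z in ([("nest_0",.007),("pocket_0",.007),("empty_0",.007)] if i<2 else [("slot",.155),("waste_box",0)]):
        r=see(n,z=z); print(n,r)
    json.dump({k:np.array(v).tolist() for k,v in camera_params("wrist").items()},open(f"v{i}.json","w"))
a=np.hstack([cv2.imread("pics/v0.png"),cv2.imread("pics/v2.png")])
cv2.imwrite("pics/v02.png",cv2.resize(a,(800,300)))
cv2.imwrite("pics/v2b.png",cv2.resize(cv2.imread("pics/v2.png"),(800,600)))
cv2.imwrite("pics/v0b.png",cv2.resize(cv2.imread("pics/v0.png"),(800,600)))
```

```text
nest_0 [([234.3, 233.7], 0.88, [0.5496, 0.0032]), ([220.3, 137.4], 0.87, [0.5352, 0.1255]), ([231.0, 202.7], 0.72, [0.5462, 0.0449]), ([226.3, 172.8], 0.65, [0.5412, 0.083])]
pocket_0 [([298.1, 141.7], 0.84, [0.6259, 0.1206]), ([299.6, 213.8], 0.79, [0.6314, 0.0304])]
empty_0 [([236.6, 233.8], 0.82, [0.5524, 0.0036]), ([221.7, 136.7], 0.8, [0.5366, 0.1268]), ([229.0, 205.7], 0.71, [0.5435, 0.0415]), ([146.9, 368.4], 0.64, [0.4208, -0.2068]), ([223.6, 139.0], 0.51, [0.5387, 0.1242])]
nest_0 [([228.9, 143.4], 0.78, [0.5411, 0.0835]), ([229.3, 112.5], 0.76, [0.5423, 0.1223]), ([241.0, 203.5], 0.71, [0.5562, 0.0017]), ([231.8, 174.5], 0.55, [0.5443, 0.0423]), ([148.5, 257.3], 0.27, [0.424, -0.0796])]
pocket_0 [([296.9, 185.1], 0.7, [0.6311, 0.0275]), ([294.6, 114.5], 0.7, [0.6244, 0.1197])]
empty_0 [([223.1, 110.9], 0.82, [0.5351, 0.1239]), ([233.7, 175.4], 0.72, [0.5472, 0.0406]), ([237.2, 202.3], 0.66, [0.5514, 0.0029])]
slot [([250.6, 199.1], 0.89, [0.5802, -0.1717]), ([140.5, 105.9], 0.28, [0.4706, -0.0743])]
waste_box [([275.9, 167.8], 0.58, [0.6188, -0.1743])]
```

View pics/v2b.png

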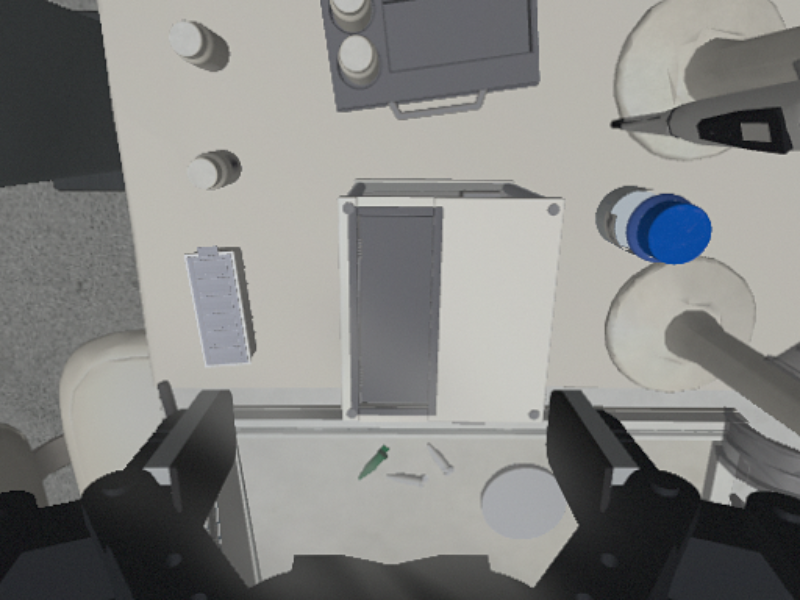

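View pics/v0b.png

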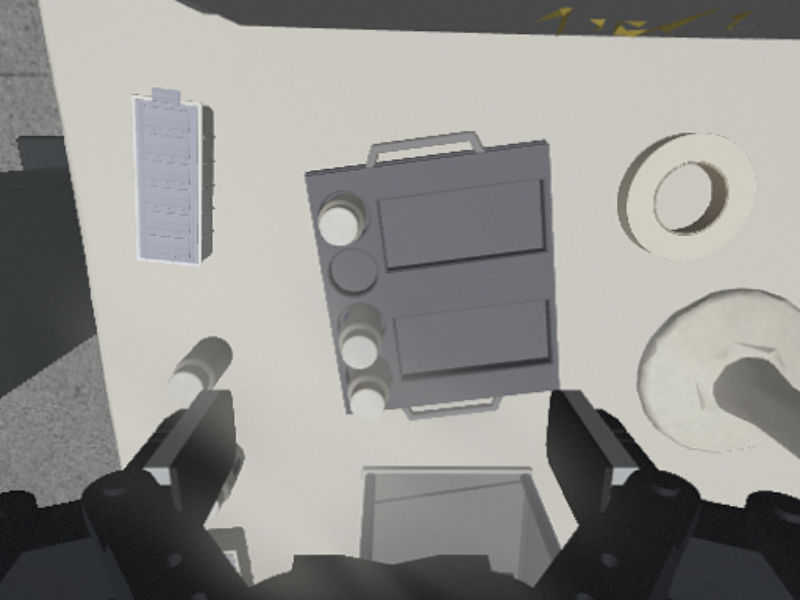

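The view `v2b` shows the lid corners (800-px scale) at (341,197), (564,198), (547,427) and (341,420). The `v0b` view shows the carrier top corners at (305,174), (548,140), (559,389) and (347,414). I'll fit both poses from these.

Run:
```python
from h import *
import json
def fit(M,W):
    M,W=np.array(M,float),np.array(W,float);m,w=M.mean(0),W.mean(0)
    H=(M-m).T@(W-w);a=np.arctan2(H[0,1]-H[1,0],H[0,0]+H[1,1]);R=np.array([[np.cos(a),-np.sin(a)],[np.sin(a),np.cos(a)]])
    t=w-R@m;return t,a,((W-(M@R.T+t))*1000).round(1).tolist()
P0,P2=json.load(open("v0.json")),json.load(open("v2.json"))
u=lambda P,pts,z:[unproject("wrist",np.array(p)*.64-.18,z,P)[:2] for p in pts]
print("lid",fit([[-74,82],[74,82],[74,-82],[-74,-82]]/np.array(1000.),u(P2,[(341,197),(564,198),(547,427),(341,420)],.155)))
print("slot",fit([[-25,70],[25,70],[25,-70],[-25,-70]]/np.array(1000.),u(P2,[(357,206),(442,208),(436,415),(350,413)],.153)))
print("carr corners",fit([[-86,95],[86,95],[86,-95],[-86,-95]]/np.array(1000.),u(P0,[(305,174),(548,140),(559,389),(347,414)],.021)))
M=np.array([[-62.5,-63],[-62.5,-21],[-62.5,21],[-62.5,63],[22,-45],[22,45]])/1000
W=np.array([[[.5496,.0032],[.5462,.0449],[.5412,.083],[.5352,.1255],[.6314,.0304],[.6259,.1206]],[[.5562,.0017],[.5443,.0423],[.5411,.0835],[.5423,.1223],[.6311,.0275],[.6244,.1197]],[[.5512,.0011],[.5463,.0467],[.543,.0815],[.5368,.1225],[.6338,.0225],[.6254,.1251]]])
for w in list(W)+[W.mean(0)]: print("carr",fit(M,w))
```

```text
lid (array([ 0.61900026, -0.17734844]), np.float64(-0.010730635754216436), [[1.1, 0.1], [-2.5, 1.0], [2.8, -2.5], [-1.4, 1.4]])
slot (array([ 0.58304686, -0.17721465]), np.float64(-0.02575526957770264), [[-2.7, 6.1], [3.1, 6.1], [6.6, -6.3], [-7.0, -6.0]])
carr corners (array([0.60588294, 0.0735322 ]), np.float64(0.13154457455002744), [[0.9, 0.5], [-1.0, 0.5], [-0.8, -0.7], [0.8, -0.4]])
carr (array([0.60569456, 0.07183234]), np.float64(0.1138088549197321), [[-1.2, 1.1], [0.2, 1.0], [-0.0, -2.6], [-1.2, -1.8], [-1.3, 0.8], [3.5, 1.6]])
carr (array([0.60734351, 0.07007484]), np.float64(0.11407744872954269), [[3.8, 1.3], [-3.3, 0.2], [-1.8, -0.3], [4.2, -3.3], [-3.2, -0.4], [0.3, 2.4]])
carr (array([0.60686237, 0.07045565]), np.float64(0.11351508737627114), [[-0.7, 0.3], [-0.8, 4.2], [0.6, -2.7], [-0.8, -3.5], [-0.0, -5.7], [1.8, 7.4]])
carr (array([0.60663349, 0.0707875 ]), np.float64(0.11379718468841724), [[0.6, 0.9], [-1.3, 1.8], [-0.4, -1.9], [0.7, -2.8], [-1.5, -1.8], [1.9, 3.8]])
```

```bash
cat >> h.py <<'E'
CAR=np.array([.6059,.0735]);CY=.130;SLOT=np.array([.583,-.177]);BY=-.018
def R2(a): return np.array([[np.cos(a),-np.sin(a)],[np.sin(a),np.cos(a)]])
def car(x,y): return CAR+R2(CY)@np.array([x,y])
NEST=[(-.0625,y) for y in (-.063,-.021,.021,.063)];POCK=[(.022,-.045),(.022,.045)]
def st(m): print(m,"t",round(read_time_s(),1),"p",read_eef_pos().round(4),"gap",round(read_finger_gap(),4),"grip",round(float(np.max(read_grasp_force())),1),"F",read_ft_force().round(1))
def pick_bottle(xy,zb,yaw,zup=.27,effort=40):
    q=Q(yaw);move_gripper(.055)
    move_ptp([*xy,zb+.066+.06],q);movel([*xy,zb+.066],q,speed=.12)
    move_gripper(.0,effort);st("grasp");movel([*xy,zup],q,speed=.25);st("lift")
def dump(dx=.004):
    q=Q(np.pi+BY);xy=SLOT+R2(BY)@np.array([dx,0])
    move_ptp([*xy,.27],q);movel([*xy,.225],q,speed=.15);st("above")
    movel([*xy,.114],q,speed=.08);st("in")
    move_gripper(.055);pause(.3);movel([*xy,.25],q,speed=.2);st("out")
E
python3 - <<'E'
from h import *
pick_bottle(car(*NEST[3]),.007,np.pi/2+CY)
print(read_qpos().round(2)); 
q=Q(np.pi+BY);xy=SLOT+R2(BY)@np.array([.004,0])
for yaw in (np.pi+BY,BY): print(yaw,inverse_kinematics([*xy,.27],Q(yaw)))
save("side","s1");a=cv2.imread("pics/s1.png")[120:345,90:390];cv2.imwrite("pics/s1b.png",cv2.resize(a,(600,450),interpolation=cv2.INTER_CUBIC))
E
```

```text
grasp t 12.2 p [0.5368 0.1282 0.0741] gap 0.0254 grip 39.0 F [-0.1 -0.5  4.4]
lift t 13.2 p [0.5344 0.1278 0.2683] gap 0.0259 grip 38.7 F [ 0.  -0.5 -0. ]
[-1.01  0.22  0.8   1.85 -0.17  1.15 -0.02]
3.1235926535897933 [-0.35798796  0.35779353  0.73072589  1.69694318 -0.25506188  1.18470592
  1.99103029]
-0.018 [-0.62620448  0.51956513  1.15013718  1.70674781 -0.4985147   1.24661845
 -0.94838358]
```

View pics/s1b.png

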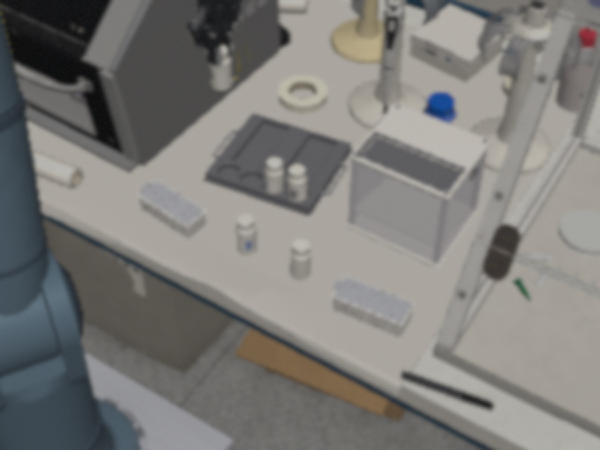

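The empty is held by its cap and hangs upright at about (220,70). Now the dump through the flap.

```bash
sed -i 's/q=Q(np.pi+BY);xy/q=Q(BY);xy/' h.py
python3 - <<'E'
from h import *
dump(); pause(.5)
q=Q(np.pi/2);move_ptp([.56,-.10,.33],q);pause(.3)
save("wrist","d1");save("side","d1s");print(look_for("side","empty_0"),see("slot",z=.155))
a=cv2.resize(cv2.imread("pics/d1.png"),(440,330));b=cv2.resize(cv2.imread("pics/d1s.png")[170:290,240:360],(360,330),interpolation=cv2.INTER_CUBIC)
cv2.imwrite("pics/d1c.png",np.hstack([a,b]))
E
```

```text
above t 14.8 p [ 0.5871 -0.1758  0.2246] gap 0.0257 grip 38.7 F [ 0.3 -0.6  0.5]
in t 16.4 p [ 0.5874 -0.177   0.1143] gap 0.0259 grip 38.4 F [ 1.9 -0.3 -1.2]
out t 17.9 p [ 0.5859 -0.1767  0.2486] gap 0.0548 grip 0.0 F [ 0.3 -0.2 -0.2]
[{'at': [237.4, 214.8], 'confidence': 0.67}, {'at': [228.9, 209.7], 'confidence': 0.55}] [([275.4, 246.4], 0.95, [0.5838, -0.1748])]
```

View pics/d1c.png

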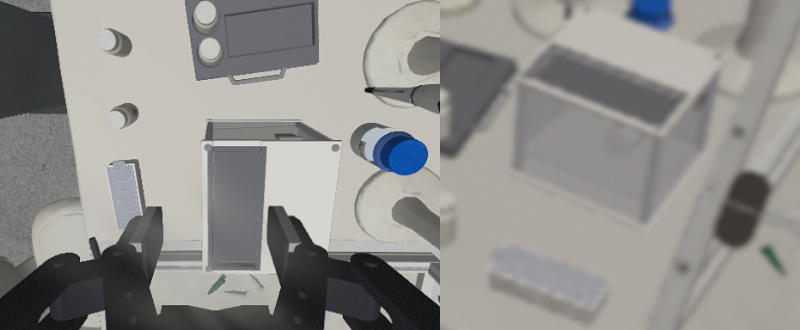

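The first empty is inside (faint shape at about (625,130)) and the flap is shut. On to the other two empties.

```bash
sed -i 's/def dump(dx=.004)/def dump(dx=.004,dy=0.)/; s/np.array(\[dx,0\])/np.array([dx,dy])/' h.py
python3 - <<'E'
from h import *
for n,dy in ((1,.015),(0,-.015)):
    pick_bottle(car(*NEST[n]),.007,np.pi/2+CY); 
    if read_finger_gap()<.015: print("lost");break
    dump(dy=dy)
q=Q(np.pi/2);move_ptp([.50,-.02,.34],q);pause(.3)
save("wrist","e1");save("side","e1s");print("slot",see("slot",z=.155));print("carr corner nests",see("nest_0",z=.007))
for c in ("wrist","side"):
  for n in ("full_bottle_0","cartridge_0","empty_0"):print(c,n,see(n,cam=c))
print(read_time_s())
a=cv2.resize(cv2.imread("pics/e1.png"),(440,330));b=cv2.resize(cv2.imread("pics/e1s.png")[170:290,240:360],(360,330),interpolation=cv2.INTER_CUBIC)
cv2.imwrite("pics/e1c.png",np.hstack([a,b]))
E
```

```text
grasp t 22.2 p [0.5479 0.0446 0.0743] gap 0.0253 grip 38.7 F [-0.4 -1.   6.1]
lift t 23.2 p [0.5453 0.0447 0.2683] gap 0.0256 grip 37.2 F [ 0.6  0.3 -1.3]
above t 24.7 p [ 0.5872 -0.1611  0.2246] gap 0.0255 grip 37.2 F [-0.4 -1.1  0.2]
in t 26.2 p [ 0.5877 -0.162   0.1143] gap 0.0254 grip 37.1 F [ 1.9  0.2 -1.5]
out t 27.8 p [ 0.5862 -0.161   0.2483] gap 0.0549 grip 0.0 F [-0.1  1.5 -0.8]
grasp t 30.2 p [0.5533 0.003  0.0741] gap 0.0258 grip 37.9 F [0.4 0.2 3.8]
lift t 31.1 p [0.5507 0.0031 0.2683] gap 0.0256 grip 37.4 F [ 0.3 -0.1 -2. ]
above t 32.7 p [ 0.5866 -0.1912  0.2246] gap 0.0256 grip 37.4 F [-0.3 -0.8 -0.5]
in t 34.2 p [ 0.5872 -0.192   0.1143] gap 0.0259 grip 37.1 F [ 2.9  0.1 -1.5]
out t 35.7 p [ 0.5856 -0.1915  0.2485] gap 0.0548 grip 0.0 F [ 0.1 -0.2 -0.5]
slot [([329.1, 308.9], 0.88, [0.5828, -0.1733])]
carr corner nests [([283.9, 23.1], 0.97, [0.5407, 0.1251]), ([286.2, 92.3], 0.96, [0.5461, 0.0447]), ([283.3, 55.3], 0.82, [0.5411, 0.0889]), ([290.4, 127.6], 0.65, [0.5531, -0.0003])]
wrist full_bottle_0 [([193.2, 117.3], 0.84, [0.4236, 0.0129]), ([196.4, 183.6], 0.78, [0.4234, -0.0793]), ([281.6, 59.3], 0.28, [0.5397, 0.085])]
wrist cartridge_0 [([196.2, 266.0], 0.87, [0.4171, -0.2102]), ([183.0, 2.5], 0.58, [0.4184, 0.1491]), ([332.9, 67.9], 0.51, [0.6056, 0.0747])]
wrist empty_0 []
side full_bottle_0 [([209.6, 244.2], 0.77, [0.4219, 0.0205]), ([239.8, 254.1], 0.7, [0.4383, -0.0794])]
side cartridge_0 [([269.3, 280.9], 0.94, [0.3989, -0.2049]), ([175.9, 225.6], 0.71, [0.4288, 0.1572]), ([241.4, 201.8], 0.54, [0.6372, 0.0406])]
side empty_0 []
37.4167
```

View pics/e1c.png

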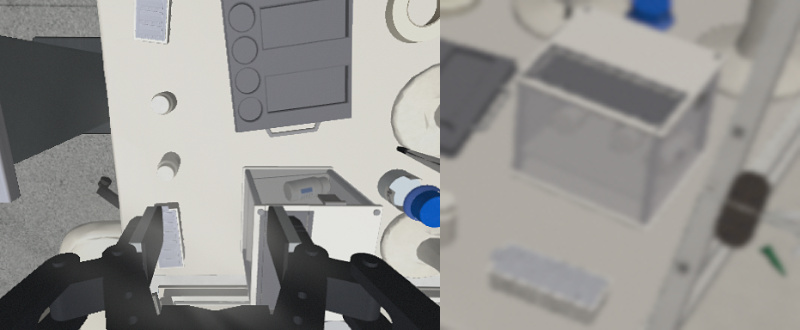

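The carrier is empty, the bottles lie in the box, and the flap looks shut. Now the full bottles: close look, pick and place, with a force check during insertion.

```bash
cat >> h.py <<'E'
def locate(n,xy,cam_off=(0,.02),z=.2,zo=0.):
    c=[]
    for d in (-.008,.008):
        move_ptp([xy[0]+cam_off[0]+d,xy[1]+cam_off[1],z],Q(np.pi/2));pause(.25);read_camera("wrist")
        for at,cf,w in see(n,z=zo):
            if np.hypot(w[0]-xy[0],w[1]-xy[1])<.035: c.append(w);break
    print("locate",n,c);return np.mean(c,0) if c else None
def place_bottle(k):
    xy=car(*NEST[k]);q=Q(np.pi/2+CY);move_ptp([*xy,.15],q);movel([*xy,.092],q,speed=.15);st("pre")
    for z in (.084,.079,.0745):
        movel([*xy,z],q,speed=.04);F=read_ft_force();print(z,F.round(1))
        if F[2]>15: print("BLOCKED");return False
    move_gripper(.055);movel([*xy,.15],q,speed=.2);return True
E
python3 - <<'E'
from h import *
for xy0,k in (((.4245,.012),2),((.4225,-.081),0)):
    xy=locate("full_bottle_0",xy0)
    if xy is None: break
    pick_bottle(xy,0.,np.pi/2+CY,zup=.16)
    if read_finger_gap()<.015 or not place_bottle(k): break
move_ptp([.52,.06,.28],Q(np.pi/2));pause(.3);save("wrist","b1");print(see("full_bottle_0",z=.007),see("cartridge_0"),read_time_s())
print([car(*n).round(4) for n in NEST]);
cv2.imwrite("pics/b1c.png",cv2.resize(cv2.imread("pics/b1.png"),(640,480)))
E
```

```text
locate full_bottle_0 [[0.4265, 0.0097], [0.4278, 0.0119]]
grasp t 40.8 p [0.4279 0.0109 0.067 ] gap 0.0256 grip 38.5 F [-1.  -0.4  6.1]
lift t 41.3 p [0.4274 0.0113 0.1605] gap 0.0258 grip 38.4 F [-0.3 -0.9 -1.5]
pre t 42.4 p [0.5407 0.0853 0.0921] gap 0.0257 grip 38.4 F [-0.3  0.6 -0.8]
0.084 [2.  0.1 0.1]
0.079 [ 1.8 -0.  -0.8]
0.0745 [ 1.9 -1.2 -1.3]
locate full_bottle_0 [[0.4233, -0.082], [0.4244, -0.0825]]
grasp t 47.9 p [ 0.4253 -0.0825  0.0669] gap 0.026 grip 39.1 F [-0.6  0.3  6.6]
lift t 48.4 p [ 0.4234 -0.0813  0.1595] gap 0.0254 grip 38.7 F [-0.1  0.3 -0.6]
pre t 49.6 p [0.5515 0.0021 0.0921] gap 0.0257 grip 38.7 F [ 1.1  1.  -0.1]
0.084 [ 0.2  0.7 -0.1]
0.079 [-0.   0.2 -0.3]
0.0745 [-0.8 -0.5 -0.1]
[([268.9, 129.9], 0.81, [0.5405, 0.0838]), ([278.4, 198.4], 0.79, [0.5534, 0.0004])] [([180.2, 340.1], 0.76, [0.419, -0.2147]), ([458.3, 289.8], 0.7, [0.7992, -0.1318]), ([159.9, 70.4], 0.69, [0.4186, 0.1489])] 52.5083
[array([0.5521, 0.0029]), array([0.5466, 0.0446]), array([0.5412, 0.0862]), array([0.5358, 0.1279])]
```

View pics/b1c.png

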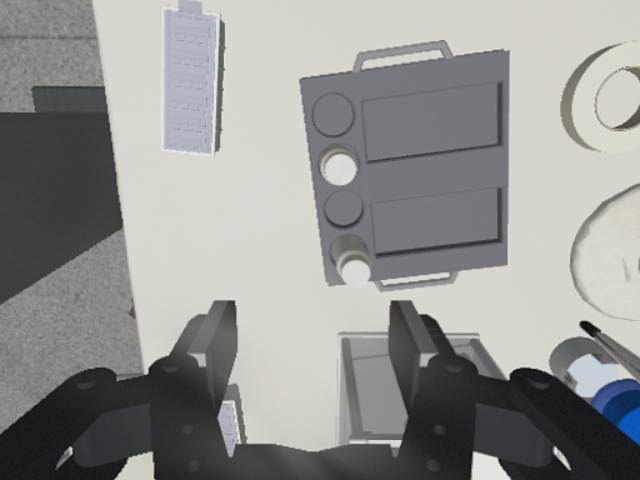

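Both full bottles stand centred in nests 2 and 0. Now I measure the cartridge poses close up by segmenting the foil.

```bash
cat >> h.py <<'E'
def cart_pose(xy,tag,zt=.034,z=.24):
    move_ptp([xy[0],xy[1]+.03,z],Q(np.pi/2));pause(.3)
    im=save("wrist",tag);P=camera_params("wrist")
    w=[s for s in see("cartridge_0") if np.hypot(s[2][0]-xy[0],s[2][1]-xy[1])<.08]
    b=cv2.GaussianBlur(im,(3,3),0).astype(int);m=((b[...,2]-b[...,0])>12).astype(np.uint8)
    m=cv2.morphologyEx(cv2.morphologyEx(m,cv2.MORPH_CLOSE,np.ones((9,9))),cv2.MORPH_OPEN,np.ones((25,25)))
    cs=cv2.findContours(m,cv2.RETR_EXTERNAL,cv2.CHAIN_APPROX_NONE)[0]
    pr=project("wrist",[*xy,zt],P)[0] if not w else np.array(w[0][0])
    cs=[c for c in cs if cv2.contourArea(c)>1500]
    if not cs: print("no contour",w);return
    c=min(cs,key=lambda c:np.hypot(*(c.reshape(-1,2).mean(0)-pr)))
    pts=np.array([unproject("wrist",p,zt,P)[:2] for p in c.reshape(-1,2)],np.float32)
    (cx,cy),(a,bb),_=r=cv2.minAreaRect(pts*1000)
    B=cv2.boxPoints(r);e=max((B[1]-B[0],B[2]-B[1]),key=np.linalg.norm);yaw=np.arctan2(e[1],e[0])%np.pi
    print(tag,"net",w[:1],"rect",round(cx,1),round(cy,1),"size",round(a,1),round(bb,1),"yaw",round(yaw,3))
    return np.array([cx,cy])/1000,yaw
E
python3 - <<'E'
from h import *
cart_pose((.4185,.149),"cA");cart_pose((.418,-.212),"cB")
cv2.imwrite("pics/cAB.png",cv2.resize(np.hstack([cv2.imread("pics/cA.png"),cv2.imread("pics/cB.png")]),(800,300)));print(read_time_s())
E
```

```text
cA net [([251.2, 182.0], 0.77, [0.4204, 0.1494])] rect 418.9 164.6 size 79.7 38.1 yaw 1.467
cB net [([251.5, 188.4], 0.58, [0.4194, -0.2171])] rect 417.7 -196.7 size 38.1 74.2 yaw 1.589
55.35
```

View pics/cAB.png

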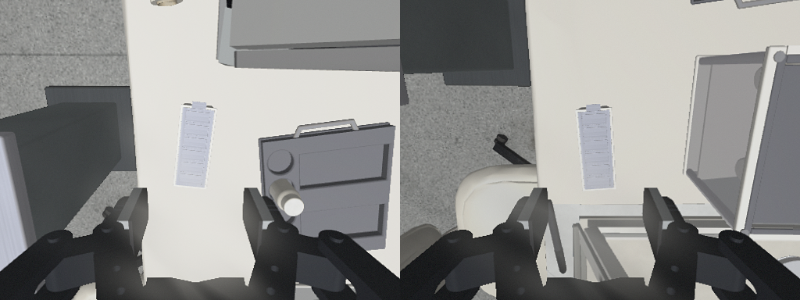

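Run:
```python
import cv2,numpy as np
for n,x0 in (("cA",240),("cB",252)):
    im=cv2.cvtColor(cv2.imread(f"pics/{n}.png"),cv2.COLOR_BGR2RGB).astype(int)
    b=cv2.GaussianBlur(im.astype(np.uint8),(3,3),0).astype(int)
    print(n,[(r,(b[r,x0:x0+16,2]-b[r,x0:x0+16,0]).mean().round(0)) for r in range(120,260,8)])
    print("row",[(c,b[200,c].tolist(),) for c in range(205,300,6)])
    for t in (0,4,8):
        m=((b[...,2]-b[...,0])>t).astype(np.uint8);m=cv2.morphologyEx(cv2.morphologyEx(m,cv2.MORPH_CLOSE,np.ones((9,9))),cv2.MORPH_OPEN,np.ones((25,25)))
        for c in cv2.findContours(m,cv2.RETR_EXTERNAL,cv2.CHAIN_APPROX_NONE)[0]:
            x=cv2.boundingRect(c)
            if 180<x[0]<300 and x[1]<300: print(t,x,cv2.minAreaRect(c))
```

```text
cA [(120, np.float64(-7.0)), (128, np.float64(-7.0)), (136, np.float64(9.0)), (144, np.float64(17.0)), (152, np.float64(17.0)), (160, np.float64(15.0)), (168, np.float64(17.0)), (176, np.float64(15.0)), (184, np.float64(16.0)), (192, np.float64(14.0)), (200, np.float64(15.0)), (208, np.float64(12.0)), (216, np.float64(13.0)), (224, np.float64(9.0)), (232, np.float64(11.0)), (240, np.float64(-4.0)), (248, np.float64(-6.0)), (256, np.float64(-7.0))]
row [(205, [226, 224, 220]), (211, [226, 224, 220]), (217, [226, 225, 220]), (223, [226, 225, 220]), (229, [203, 206, 214]), (235, [199, 202, 213]), (241, [197, 200, 212]), (247, [196, 199, 211]), (253, [194, 197, 209]), (259, [193, 196, 208]), (265, [196, 200, 212]), (271, [225, 224, 218]), (277, [227, 226, 220]), (283, [227, 225, 220]), (289, [227, 226, 220]), (295, [227, 226, 220])]
0 (226, 137, 46, 102) ((248.62442016601562, 187.3397979736328), (41.132137298583984, 103.11036682128906), 5.355824947357178)
4 (227, 137, 44, 101) ((248.7335968017578, 186.93032836914062), (39.654659271240234, 102.2148666381836), 5.19442892074585)
8 (228, 138
[... 618 characters left out ...]
, (217, [212, 210, 202]), (223, [212, 210, 203]), (229, [210, 209, 204]), (235, [180, 182, 192]), (241, [181, 184, 195]), (247, [180, 183, 194]), (253, [179, 182, 193]), (259, [177, 180, 192]), (265, [173, 176, 187]), (271, [185, 186, 189]), (277, [214, 212, 203]), (283, [213, 212, 203]), (289, [214, 212, 203]), (295, [214, 212, 204])]
0 (229, 140, 44, 102) ((250.63966369628906, 190.3741455078125), (102.17632293701172, 40.92924880981445), 86.633544921875)
4 (230, 141, 42, 100) ((250.53076171875, 190.5538330078125), (100.34527587890625, 39.60559844970703), 86.8201675415039)
8 (230, 142, 42, 98) ((250.586669921875, 190.60342407226562), (98.42388153076172, 38.99712371826172), 86.90594482421875)
```

```bash
sed -i 's/>12).astype/>3).astype/' h.py
cat >> h.py <<'E'
def pick_cart(xy,yaw,rel=.033):
    q=Q(yaw);move_gripper(.075);move_ptp([*xy,.12],q);movel([*xy,rel],q,speed=.1)
    move_gripper(.0,45);st("cgrasp");movel([*xy,.18],q,speed=.2);st("clift")
def place_cart(k,rel=.033):
    xy=car(*POCK[k]);q=Q(CY);move_ptp([*xy,.18],q);movel([*xy,.065],q,speed=.15);st("cpre")
    for z in (.058,.052,.046,.041):
        movel([*xy,z],q,speed=.03);F=read_ft_force();print(z,F.round(1))
        if F[2]>15: print("BLOCKED");return False
    return True
def free_cart(k):
    xy=car(*POCK[k]);q=Q(CY);move_gripper(.06);st("free");movel([*xy,.15],q,speed=.2)
E
python3 - <<'E'
from h import *
r=cart_pose((.4185,.149),"cA2")
pick_cart(*r)
if read_finger_gap()>.03 and place_cart(1): free_cart(1)
r=cart_pose((.418,-.212),"cB2"); print(read_time_s())
save("top","t2");move_ptp([.52,.06,.28],Q(np.pi/2));pause(.3);save("wrist","c1")
cv2.imwrite("pics/c1c.png",cv2.resize(cv2.imread("pics/c1.png"),(640,480)))
E
```

```text
cA2 net [([251.2, 181.5], 0.65, [0.4194, 0.1506])] rect 417.5 151.1 size 108.2 40.3 yaw 1.461
cgrasp t 59.4 p [0.4182 0.1515 0.0338] gap 0.0452 grip 46.8 F [-0.9 -1.2  6.7]
clift t 60.3 p [0.4163 0.1508 0.1789] gap 0.0451 grip 46.1 F [-0.2  0.7 -2. ]
cpre t 62.0 p [0.6228 0.1209 0.0661] gap 0.045 grip 46.1 F [ 0.2  0.2 -2.2]
0.058 [ 0.1 -0.9 -0.1]
0.052 [ 0.2 -0.5 -1. ]
0.046 [ 0.5 -0.6 -1.3]
0.041 [ 0.5  0.1 -0.4]
free t 63.7 p [0.622  0.121  0.0412] gap 0.06 grip 0.0 F [ 0.6 -0.2  0.2]
cB2 net [([249.1, 187.3], 0.85, [0.4166, -0.2165])] rect 418.5 -211.2 size 40.4 106.9 yaw 1.627
66.2167
```

View pics/c1c.png

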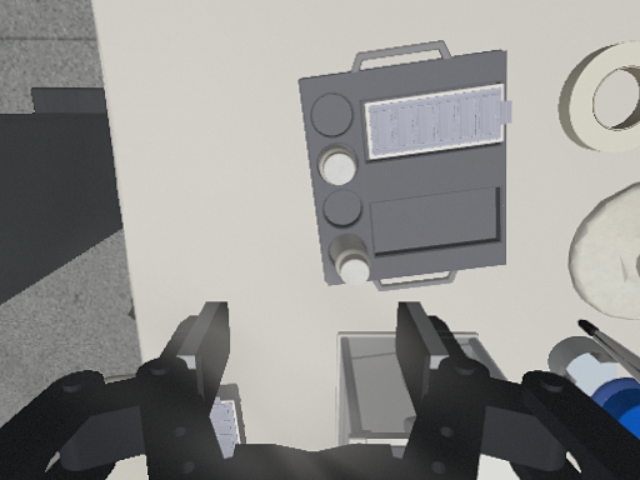

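The first cartridge sits squarely in pocket 1. Next is the second, re-measured just before the grasp.

Run:
```python
from h import *
r=cart_pose((.418,-.212),"cB3")
pick_cart(*r)
if read_finger_gap()>.03 and place_cart(0): free_cart(0)
move_ptp([.57,.06,.34],Q(np.pi/2));pause(.3);save("wrist","f1")
move_ptp([.57,-.07,.36],Q(np.pi/2));pause(.3);save("wrist","f2");save("side","f3");print(see("cartridge_0",z=.007),see("full_bottle_0",z=.007),see("slot",z=.155),read_time_s())
a=np.hstack([cv2.imread("pics/f1.png"),cv2.imread("pics/f2.png")]);cv2.imwrite("pics/f12.png",cv2.resize(a,(800,300)))
cv2.imwrite("pics/f3c.png",cv2.resize(cv2.imread("pics/f3.png")[150:300,170:370],(800,600),interpolation=cv2.INTER_CUBIC))
```

```text
cB3 net [([250.5, 184.9], 0.64, [0.4185, -0.2134])] rect 418.7 -211.8 size 40.2 106.9 yaw 1.642
cgrasp t 71.4 p [ 0.4192 -0.212   0.0338] gap 0.045 grip 46.7 F [-0.5  0.3  5. ]
clift t 72.3 p [ 0.4178 -0.211   0.1791] gap 0.0452 grip 46.1 F [-0.1  0.3 -1.5]
cpre t 74.7 p [0.6345 0.0313 0.0661] gap 0.045 grip 46.1 F [ 1.3 -0.5 -0.7]
0.058 [ 0.1 -1.1 -1.7]
0.052 [ 0.3  0.7 -0.8]
0.046 [ 0.7 -0.1 -0.7]
0.041 [ 0.6  0.2 -0.9]
free t 76.4 p [0.6336 0.0317 0.0412] gap 0.0602 grip 0.0 F [ 0.4 -0.6 -0.4]
[([299.4, 63.8], 0.74, [0.634, 0.032])] [([238.3, 89.3], 0.73, [0.5537, -0.0003]), ([228.0, 16.9], 0.58, [0.5415, 0.0868])] [([262.0, 258.1], 0.97, [0.5824, -0.173])] 79.525
```

View pics/f12.png

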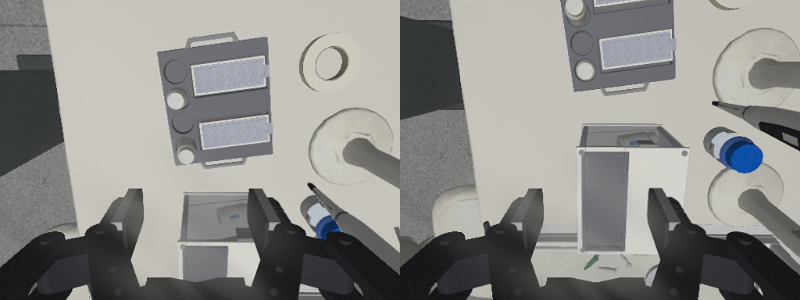

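View pics/f3c.png

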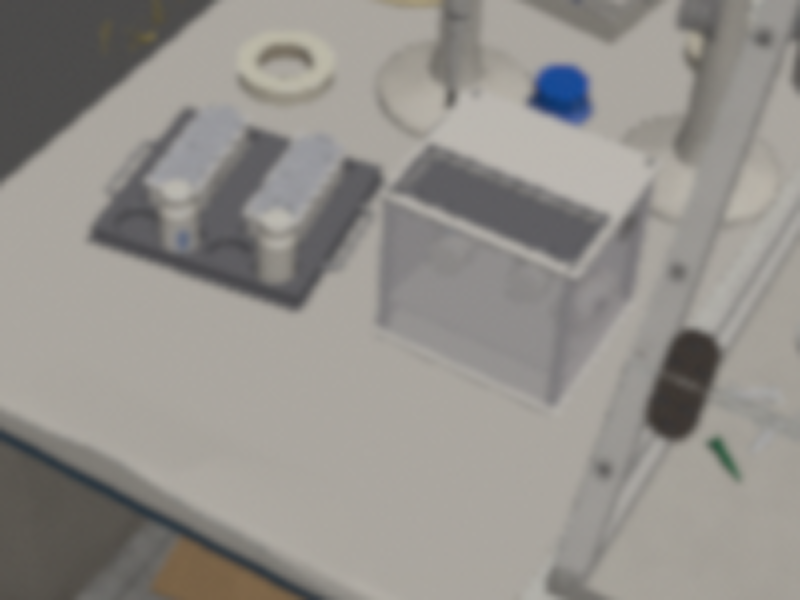

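The carrier holds both full bottles and both cartridges. Three empties lie in the box, with shapes at about (450,250), (525,280) and (600,300), and the flap is flat and shut. I'll hand it in.

```bash
python3 -c "
from h import *
print(sign_off(), read_time_s())"
```

```text
the job is handed in; nothing more can be done
the job is handed in; nothing more can be done
```

The job is handed in: three empties are in the waste box with the flap shut, both full bottles are in nests 0 and 2, both cartridges are seated foil up in the pockets, and the robot never handled the bystander items.

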